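Tommy bar in, belt cover held at its balance point

TASK

I want to take up the lift spring of the lathe's belt cover. Stand the tommy bar upright in the hole of the spring's adjusting collar, pushed right down, and let go of it; then take the cover by its ball knob, lift it past its balance point without letting it go on up to its stop, and bring it back to a few degrees below that point. Finish still holding the knob there, with the cover at rest and the bar still standing in its hole, and leave the other tools where they are.

Things in the scene. Friction and masses are not known exactly. Their poses are not given: they have to be found in the camera images.
- tommy_bar: Tommy bar: straight plain steel bar 120 mm long, standing upright in one of the three holes of the wooden tool block (which one varies). Origin at the centre of its lower end, own z runs up along the bar. Lowest 58 mm is 8 mm in diameter, with the last 5 mm tapered to 5 mm; above that a 62 mm long grip, 12 mm in diameter, finely ringed. 75 g. The screwdriver and the file beside it have fat handles (27 and 24 mm), its own grip is slim.
- bar_grip (a point): Point on the axis of the bar, 95 mm above its lower end, in the middle part of the 12 mm grip: a good place to hold it.
- tool_block: Wooden tool block 190 x 58 x 40 mm, fixed to the bench. Origin at the centre of its underside, long side along its own x. Three upright holes in its top along the x centre line, at -65, 0 and +65 mm, 9.5 mm in diameter and 28 mm deep: tool ends stand on the hole floor, 12 mm above the bench.
- lathe: Small grey-green bench lathe, fixed to the bench; a step-pulley headstock under the belt cover, bed with chuck and tailstock running towards its own -y, motor behind at +x. Origin on the bench under the headstock's centre; own x points from the knob side to the hinge side, own z up.
- collar_hole (a point): Centre of the mouth of the tommy hole in the spring's adjusting collar: a round steel collar, 45 mm in diameter and 30 mm long, fixed on the hinge axis just outside the cover's left end (own y of the lathe +108 mm, 174 mm above the bench). The hole goes straight down, 10.5 mm in diameter, 26 mm deep, with a 2 mm chamfer round the mouth; the mouth lies in a 26 x 30 mm flat on top of the collar. Axes as the lathe's.
- hinge (a point): Middle of the cover's hinge axis, 150 mm above the bench, at the back top edge of the headstock. The axis lies along the lathe's own y. Axes as the lathe's.
- knob (a point): Black ball knob 30 mm in diameter, on a 10 mm stem at the middle of the cover's front edge. This point is the centre of the ball; with the cover shut it is 190 mm in front of the hinge axis (towards the lathe's own -x) and 10 mm lower, at 140 mm above the bench. The ball stands 34 mm clear of the cover's front plate (centre to plate). It can be pinched from above on its two sides along the lathe's y, and it turns between the fingers as the cover swings.
- cover (a joint): Angle of the belt cover, rad: 0 shut (as at the start), grows as the knob side is raised about the hinge, stop at 1.75. Sheet-metal hood 156 x 132 x 52 mm, 1.3 kg, with a lift spring round the hinge pin. Balance point at 0.95 rad (54 degrees): below it the cover falls shut (about 2 N up at the knob lifts it from shut, less and less towards the balance point), above it the spring carries it on up to the stop. It does not stay anywhere by itself except shut or at the stop.
- screwdriver: Screwdriver with a black handle, 144 mm tall, standing in another hole of the tool block. Leave alone. Origin at its lower end.
- file: Small file with a wooden pear handle, 127 mm tall, standing in another hole of the tool block. Leave alone. Origin at its lower end.
- chuck: Steel four-jaw chuck lying on the bench, 80 mm in diameter, 34 mm high. Leave alone. Origin under its centre.
- drill_chuck: Dark steel drill chuck standing on the bench, 42 mm in diameter, 58 mm high. Leave alone. Origin under its centre.

How it is judged:
By the outcome, as a careful person would: the job done as asked, in the order asked, and still so for the second after the job is handed in, while the arm keeps its last pose, push and grip.
It also fails if it takes over 58 s, if anything falls off the work surface, if the arm or the gripper's body presses on something with over 40 N, if the wrist force passes 120 N, or if a joint passes its speed limit or range.

ROBOT

A 7-joint arm with a two-finger parallel gripper is mounted at the origin on the work surface. World frame = base frame: x ahead of the robot, y to its left, z up, the work surface at z = 0. Lengths are in m, angles in rad, forces in N, time in s.
With the tool pointing down it reaches from about 0.4 to 0.85 m from the base axis. Payload 6.9 kg.
Tool frame: the origin (TCP) lies midway between the tips of the shut fingers; the grasp point (between the pads) lies behind it (ctrl.pinch_z is the z of the grasp point in the tool frame, in m); z points along the fingers, y is the direction in which the jaws open and shut (so a half turn about z gives the same grasp; the last joint's range is limited). The gripper opens to 85 mm and grips with 20 to 120 N. Pads are 22 mm wide; open, the fingers measure 114 mm over their backs; the gripper's body (76 mm by 85 mm) begins 54 mm behind the grasp point. The pads swing forward as they close: fully open they stand 13 mm farther back than shut.
Start: joints at [-1.244, 0.507, -0.238, 1.5, 0.126, 1.149, -0.155], TCP at [0.137, 0.61, 0.2] pointing down, gripper open.
Joint ranges: [-3.08, 3.08], [-0.24, 2.05], [-1.43, 1.35], [0, 2.5], [-1.52, 4.66], [0.17, 1.96], [-2.89, 2.89]. Speed limits (rad/s): [2.39, 2.39, 3.14, 3.14, 3.14, 3.14, 3.14].

INTERFACE

Orientations are given as a unit quaternion [w, x, y, z].
In Python, from station import ctrl, get_state, vision, ticket, models gives the robot as it stands. Calls block until the motion is done:
- ctrl.movep(position, orientation): joint-space move of the TCP to a pose.
- ctrl.movel(position, frame=None, max_speed=0.15): straight line of the TCP; frame=None keeps the orientation; max_speed is the mean speed in m/s.
- ctrl.set_joints(angles): joint-space move.
- ctrl.ungrasp() and ctrl.close_gripper(force=None): open the fingers fully, or close them until they stop; force is the grip in N (None keeps the last).
- ctrl.pause(seconds).
- ctrl.ik(position, orientation): joint angles nearest the present ones, or None.
- get_state(): the state.
- vision.grab_frame(name): name is "scene" or "top" or "wrist"; returns (picture, depth): 420x560x3 uint8, blue, green, red; 420x560 float32, m along the optical axis (not along the pixel's ray), 0 where there is no reading.
- vision.camera_info(name): a dict with "mtx" (3x3 intrinsics, pixels), "R" (3x3) and "t" (3): a world point X has camera coordinates R X + t; the wrist camera has in their place "hand_eye" (4x4, takes a point from camera to tool coordinates, whose origin is the TCP and whose axes are the flange's). Camera axes: x right, y down, z forward; pixel columns grow to the right and rows downward; lengths in m; the calibration is good to about 2 mm. A picture is of the moment at which its call begins: read the wrist's pose just before it. camera_info takes no time and is no camera call.
A pose or a line that the arm cannot do raises ctrl.Unreachable and nothing moves.
- ticket.close_job(): hands the job in, once; it reports no verdict.
Trained networks look in the newest picture that a camera, given by its name, has taken for a name from the list of things; names that differ only in an ending like _2 or _b are one class to them, and where a whole thing is asked for, a point or a joint stands for the part that bears it (a point fixed in the world has none). Each returns a list of dicts, best first, with "p" (0 to 1); they miss things now and then, are a little off and sometimes report something else, mostly with a low value. They report only what shows in the picture. A call takes as long as a camera call.
- models.recognise(camera, target): "point" ([column, row] in pixels, amid what is visible of it).
- models.masks_of(camera, target): "mask" (420x560 bool, what is visible of it) and "point" ([column, row] in pixels, amid what is visible of it).
The state is a dict: "time": time; "qpos": joint angles; "qd": joint speeds; "tau": joint torques, N m; "tcp_pos": TCP position; "eef_rot": TCP orientation; "contact_force": force on the tool from outside, world axes, zero at the start; "wrist_torque": the same for the moment, N m; "width": finger opening in m.
Only numpy, scipy, OpenCV 4.12 (cv2) and the standard library are available. Lean on these libraries where they do the work, as an engineer would, in place of code of your own. Each camera call takes 0.05 s, during which the arm holds its last target.

## Working session

There is one attempt and no reset: what is moved stays moved. The work goes in short steps, each a Python script; the robot and the scene stay as the last script left them, time stands still between calls to the robot, and variables do not carry over. Pictures are saved under pics/ and viewed, and the job is handed in when it is done.

```bash
mkdir -p pics; ls
python3 - <<'E'
from station import ctrl,get_state,vision,models
import cv2,numpy as np
s=get_state();print(s, ctrl.pinch_z)
for n in ["scene","top","wrist"]:
    p,d=vision.grab_frame(n);cv2.imwrite(f"pics/{n}0.png",p);np.save(f"pics/{n}0.npy",d)
    i=vision.camera_info(n);print(n,{k:np.round(v,4).tolist() for k,v in i.items() if not isinstance(v,str)})
    if n!="wrist":
      for t in ["tommy_bar","tool_block","collar_hole","knob","lathe","screwdriver","file","chuck","drill_chuck","cover"]:
        r=models.recognise(n,t);print(t,[(np.round(q["point"]).tolist(),round(q["p"],2)) for q in r[:3]])
E
```

```text
pics
{'time': 0.0, 'qpos': array([-1.24449233,  0.50835171, -0.23754111,  1.50111657,  0.1256733 ,
        1.14887505, -0.1548417 ]), 'qd': array([0.00166957, 0.0014638 , 0.00128835, 0.00021136, 0.00077284,
       0.00145976, 0.00045312]), 'tau': array([ 5.33433813e-04, -6.20595288e+01, -2.18695365e+00, -2.49661106e+01,
        1.24843017e-02,  1.16032083e-02,  1.34082995e-05]), 'tcp_pos': array([0.13682226, 0.60928352, 0.19912726]), 'eef_rot': array([-9.97490463e-05,  1.10189222e-01,  9.93910236e-01, -8.76447600e-04]), 'contact_force': array([-0.19442166, -0.62502725,  0.41188893]), 'wrist_torque': array([-0.0106252 ,  0.01459594,  0.02022859]), 'width': 0.08520819260282375} -0.0187
scene {'mtx': [[490.5009, 0.0, 278.135], [0.0, 490.5009, 210.7674], [0.0, 0.0, 1.0]], 'R': [[-0.7651, 0.6436, -0.019], [0.4046, 0.4576, -0.7917], [-0.5009, -0.6134, -0.6106]], 't': [0.3668, -0.0912, 1.5035]}
tommy_bar [([364.0, 278.0], 0.61)]
tool_block [([339.0, 318.0], 0.76)]
collar_hole [([193.0, 228.0], 0.78)]
knob [([221.0, 204.0], 0.58), ([328.0, 309.0], 0.37)]
lathe [([195.0, 228.0], 0.85)]
screwd
[... 352 characters left out ...]
727]], 't': [0.0223, 0.5281, 0.8672]}
tommy_bar []
tool_block []
collar_hole [([339.0, 172.0], 0.59)]
knob [([331.0, 178.0], 0.8)]
lathe [([163.0, 244.0], 0.74), ([343.0, 174.0], 0.71), ([150.0, 213.0], 0.23)]
screwdriver [([150.0, 211.0], 0.57)]
file [([152.0, 186.0], 0.67), ([342.0, 175.0], 0.63)]
chuck [([413.0, 275.0], 0.89)]
drill_chuck [([223.0, 261.0], 0.65), ([167.0, 223.0], 0.53), ([415.0, 272.0], 0.32)]
cover [([331.0, 178.0], 0.8), ([342.0, 174.0], 0.33)]
wrist {'mtx': [[358.6488, 0.0, 280.0783], [0.0, 358.6488, 210.7248], [0.0, 0.0, 1.0]], 'hand_eye': [[-0.0006, -0.9547, -0.2975, 0.0759], [1.0, -0.0004, -0.0008, -0.0003], [0.0007, -0.2975, 0.9547, -0.1756], [0.0, 0.0, 0.0, 1.0]]}
```

View pics/scene0.png

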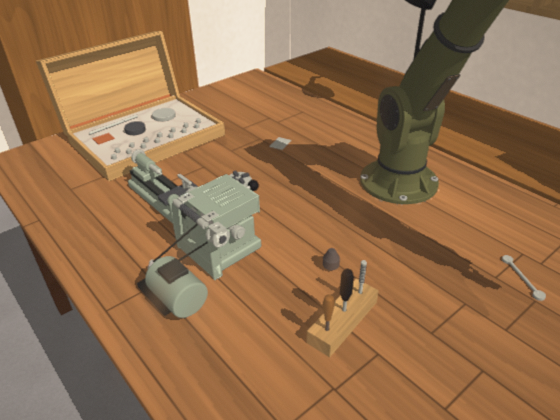

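View pics/top0.png

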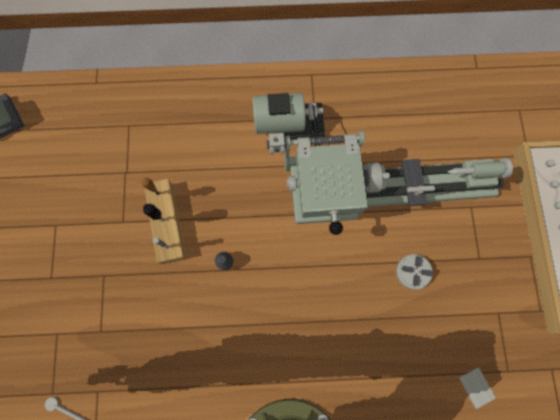

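View pics/wrist0.png

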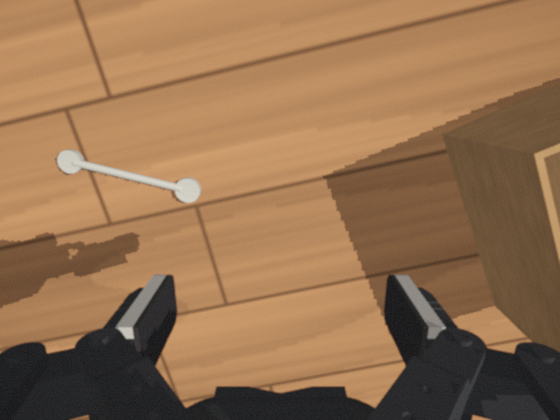

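Scene: the lathe is left of centre, with the knob at about (252,185). The tool block is at (340,315), and the slim bar at (363,275) stands at the near-robot end. I'll enlarge both views to get exact pixels.

Run:
```python
import cv2,numpy as np
t=cv2.imread("pics/top0.png");s=cv2.imread("pics/scene0.png")
def crop(im,x0,y0,w,h,f,n):
    c=cv2.resize(im[y0:y0+h,x0:x0+w],None,fx=f,fy=f,interpolation=cv2.INTER_CUBIC)
    for k in range(0,w,10): cv2.putText(c,str(x0+k) if k%20==0 else "|",(k*f,8),0,.3,(255,255,255),1)
    for k in range(0,h,10): cv2.putText(c,str(y0+k),(0,k*f+4),0,.3,(255,255,255),1)
    cv2.imwrite(n,c)
crop(t,250,90,130,150,4,"pics/t_lathe.png")
crop(t,130,165,115,110,5,"pics/t_block.png")
crop(s,140,150,140,140,4,"pics/s_lathe.png")
crop(s,290,240,110,115,5,"pics/s_block.png")
```

```text
(no output)
```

View pics/t_lathe.png

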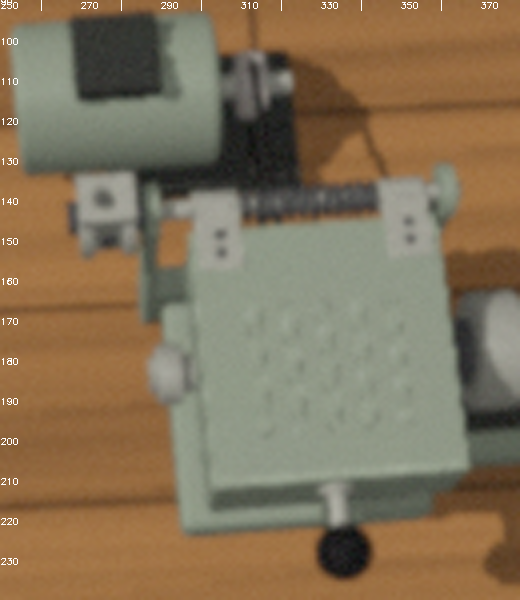

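View pics/t_block.png

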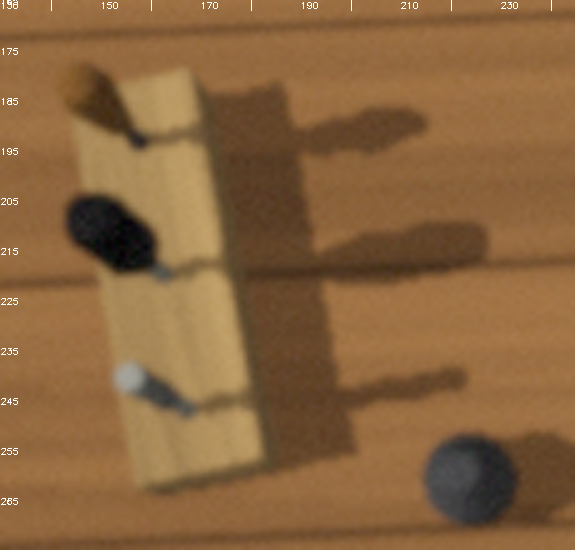

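View pics/s_lathe.png

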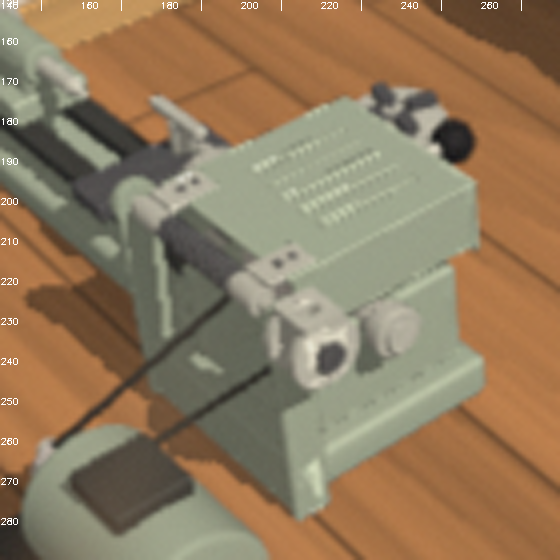

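View pics/s_block.png

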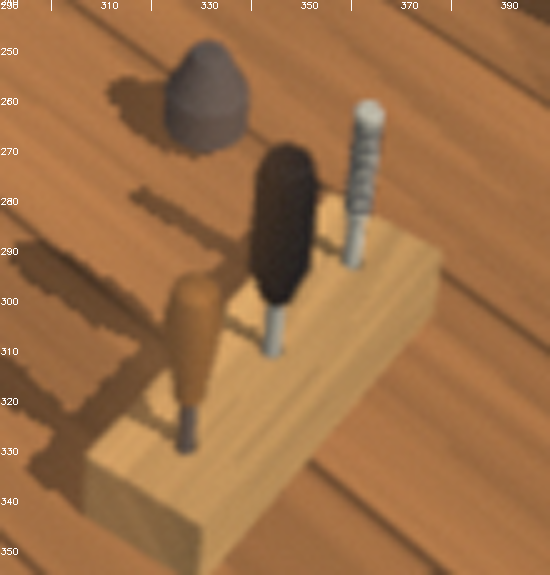

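```bash
cat > h.py <<'E'
import numpy as np,cv2
from station import ctrl,get_state,vision,models,ticket
def ray(cam,uv,pose=None):
    i=vision.camera_info(cam);K=np.array(i["mtx"]);d=np.linalg.solve(K,[uv[0],uv[1],1.])
    R=np.array(i["R"]);t=np.array(i["t"]);return -R.T@t,R.T@d
def at_z(cam,uv,z):
    o,d=ray(cam,uv);return o+d*(z-o[2])/d[2]
def tri(rs):
    A=np.zeros((3,3));b=np.zeros(3)
    for o,d in rs:
        d=d/np.linalg.norm(d);P=np.eye(3)-np.outer(d,d);A+=P;b+=P@o
    x=np.linalg.solve(A,b);return x,[np.linalg.norm(np.cross(x-o,d/np.linalg.norm(d))) for o,d in rs]
def wray(uv,tcp,q):
    from scipy.spatial.transform import Rotation as Ro
    i=vision.camera_info("wrist");K=np.array(i["mtx"]);H=np.array(i["hand_eye"])
    R=Ro.from_quat([q[1],q[2],q[3],q[0]]).as_matrix()
    d=np.linalg.solve(K,[uv[0],uv[1],1.]);return R@H[:3,3]+tcp,R@H[:3,:3]@d
E
python3 - <<'E'
from h import *
np.set_printoptions(precision=4,suppress=True)
P={"bartop":((156,240.4),(364,261.8),.132),"barfoot":((167.4,247),(360.6,293),.040),"hole":((275.75,139.5),(217.5,226.75),.174),"knob":((336,227.75),(253.5,185.25),.140)}
for k,(a,b,z) in P.items():
    print(k,at_z("top",a,z),at_z("scene",b,z),*tri([ray("top",a),ray("scene",b)]))
for n,uv in (("drill",(223,260)),("chuck",(414,271))): print(n,at_z("top",uv,.05))
for n,uv in (("file",(157.5,193)),("scrd",(162.5,219.5)),("end1",(166,179)),("end2",(183,257)),("e3",(159,262.5))): print(n,at_z("top",uv,.04))
# hinge brackets, cover corners
for n,uv,z in (("spring L",(294,142),.15),("spring R",(358,137),.15)): print(n,at_z("top",uv,z))
E
```

```text
bartop [0.4561 0.2545 0.132 ] [0.457  0.2589 0.132 ] [0.4557 0.2563 0.1293] [np.float64(0.0013065862157945472), np.float64(0.0013065862157944457)]
barfoot [0.4555 0.2549 0.04  ] [0.4591 0.2615 0.04  ] [0.4556 0.2574 0.0343] [np.float64(0.0011992837188266037), np.float64(0.0011992837188265818)]
hole [ 0.6502 -0.0009  0.174 ] [0.6498 0.0021 0.174 ] [ 0.6497 -0.0001  0.173 ] [np.float64(0.0011330247327088008), np.float64(0.0011330247327086733)]
knob [ 0.4648 -0.1169  0.14  ] [ 0.4643 -0.1116  0.14  ] [ 0.4637 -0.1158  0.1381] [np.float64(0.0020136178060169243), np.float64(0.0020136178060168194)]
drill [0.4192 0.1276 0.05  ]
chuck [ 0.3759 -0.2972  0.05  ]
file [0.5845 0.2805 0.04  ]
scrd [0.5202 0.2674 0.04  ]
end1 [0.6181 0.2612 0.04  ]
end2 [0.4312 0.2193 0.04  ]
e3 [0.4211 0.2732 0.04  ]
spring L [ 0.653 -0.04   0.15 ]
spring R [ 0.6585 -0.178   0.15  ]
```

```bash
cat >> h.py <<'E'
def qdown(yaw_deg): # angle of tool y in world
    f=np.radians((yaw_deg+90)/2); return [0.,float(np.cos(f)),float(np.sin(f)),0.]
def wshot(n):
    s=get_state();p,d=vision.grab_frame("wrist");cv2.imwrite(f"pics/{n}.png",p);np.save(f"pics/{n}.npy",d)
    np.savez(f"pics/{n}_pose.npz",t=s["tcp_pos"],q=s["eef_rot"]);return s
def st():
    s=get_state();print("t %.2f"%s["time"],np.round(s["tcp_pos"],4),"F",np.round(s["contact_force"],1),"w %.4f"%s["width"],"q",np.round(s["qpos"],2));return s
E
python3 - <<'E'
from h import *
print(ctrl.ik([.4557,.2563,.088],qdown(100.8)),ctrl.ik([.65,0,.225],qdown(92.3)),ctrl.ik([.65,0,.32],qdown(92.3)),ctrl.ik([.465,-.115,.121],qdown(92.3)))
ctrl.movep([.4557,.2563,.23],qdown(100.8));st()
wshot("w1")
E
```

```text
[-0.3963693   0.47785263 -0.23737026  1.92041298  0.15744225  0.76105876
  1.03685384] [-0.08249238  0.52689341  0.0776938   1.38920039 -0.04146558  1.22708397
  1.60961749] [-0.12244397  0.4907523   0.15541256  1.20225573 -0.07351712  1.45392142
  1.63439822] [ 0.01541704  0.38077842  0.24305483  1.99152368 -0.12707131  0.78352029
  1.94287486]
t 2.89 [0.4552 0.2574 0.23  ] F [-0.1 -0.1 -0.5] w 0.0855 q [-0.41  0.32 -0.21  1.72  0.07  1.11  1.12]
```

View pics/w1.png

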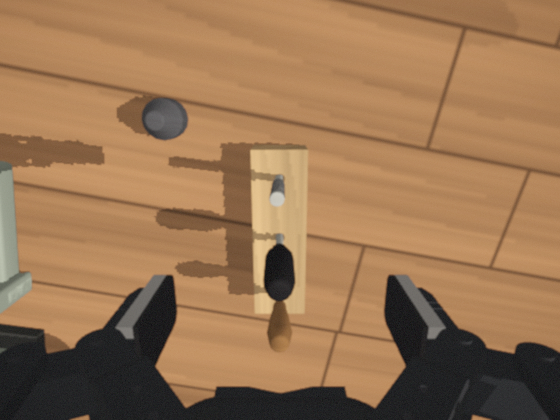

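Run:
```python
from h import *
z=np.load("pics/w1_pose.npz")
for uv,h in (((277.2,199.5),.132),((279.7,178),.04)):
    o,d=wray(uv,z["t"],z["q"]);print(o+d*(h-o[2])/d[2])
c=cv2.imread("pics/w1.png")[140:260,220:340];cv2.imwrite("pics/w1c.png",cv2.resize(c,None,fx=5,fy=5,interpolation=cv2.INTER_CUBIC))
```

```text
[0.45556676 0.25465473 0.132     ]
[0.45752608 0.25694347 0.04      ]
```

View pics/w1c.png

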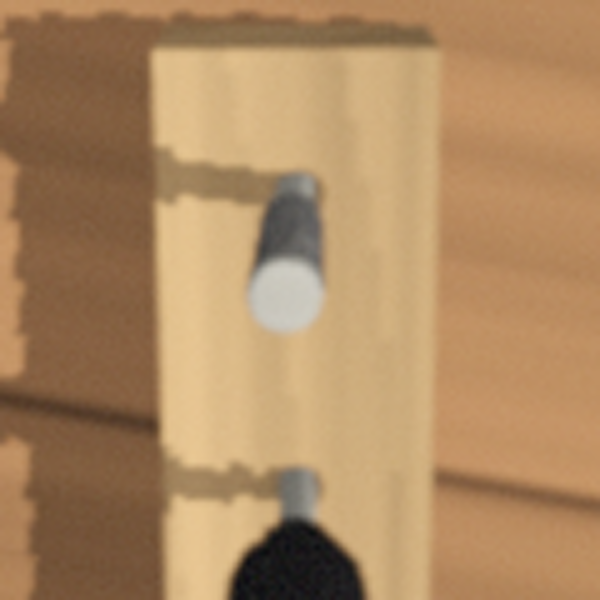

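The bar is centred in the wrist view, and its top at about (277,199) agrees with the triangulation. Now I'll grasp it.

Run:
```python
from h import *
ctrl.movel([.4558,.2555,.088],max_speed=.12);st()
ctrl.close_gripper(50);st()
ctrl.movel([.4558,.2555,.14],max_speed=.06);st()
ctrl.movel([.4558,.2555,.31],max_speed=.2);st()
wshot("w2")
```

```text
t 4.28 [0.4562 0.2558 0.0886] F [-0.1 -0.1  0.6] w 0.0856 q [-0.43  0.47 -0.18  1.92  0.12  0.76  1.07]
t 4.97 [0.456  0.2556 0.0882] F [0.2 0.5 1.9] w 0.0092 q [-0.43  0.47 -0.18  1.92  0.12  0.76  1.07]
t 5.98 [0.4556 0.2554 0.1397] F [-0.2 -0.4 -1.1] w 0.0094 q [-0.42  0.41 -0.2   1.86  0.1   0.88  1.1 ]
t 6.98 [0.4553 0.2552 0.3088] F [ 0.5  0.4 -1.3] w 0.0093 q [-0.41  0.27 -0.21  1.57  0.06  1.31  1.14]
```

View pics/w2.png

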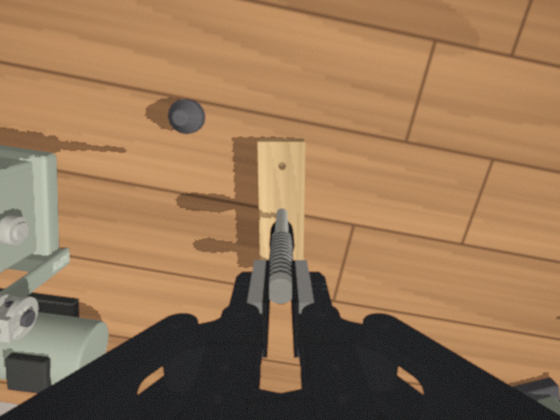

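Bar held, tip at about (282,210), with the empty hole at (282,166). The other tools are undisturbed. Next I'll move above the collar.

Run:
```python
from h import *
ctrl.movep([.65,0.0005,.285],qdown(92.3));st()
ctrl.pause(.3);s=wshot("w3");st()
p,d=vision.grab_frame("scene");cv2.imwrite("pics/s3.png",p)
c=cv2.imread("pics/w3.png")[100:320,180:380];cv2.imwrite("pics/w3c.png",cv2.resize(c,None,fx=3,fy=2.7,interpolation=cv2.INTER_CUBIC))
c=p[130:270,130:290];cv2.imwrite("pics/s3c.png",cv2.resize(c,None,fx=4,fy=4,interpolation=cv2.INTER_CUBIC))
```

```text
t 8.26 [0.6496 0.003  0.2853] F [-0.4  1.2 -0.4] w 0.0093 q [-0.02  0.5  -0.05  1.28  0.02  1.37  1.55]
t 8.61 [0.6499 0.0013 0.2853] F [-1.1 -0.4 -0.5] w 0.0088 q [-0.01  0.5  -0.04  1.28  0.02  1.37  1.55]
```

View pics/w3c.png

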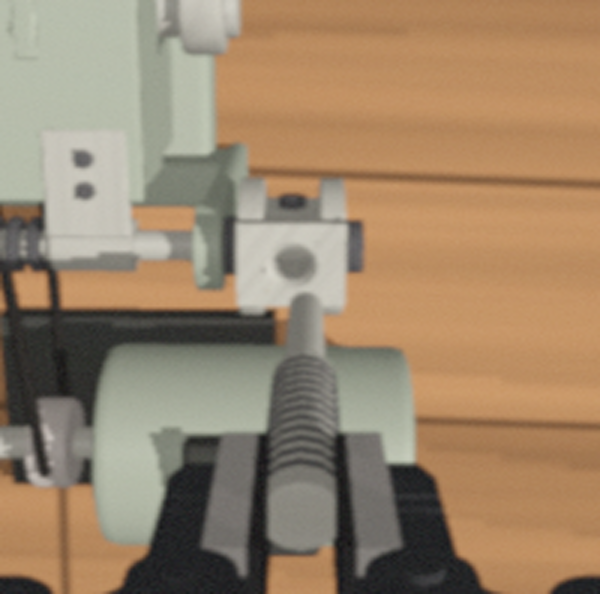

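View pics/s3c.png

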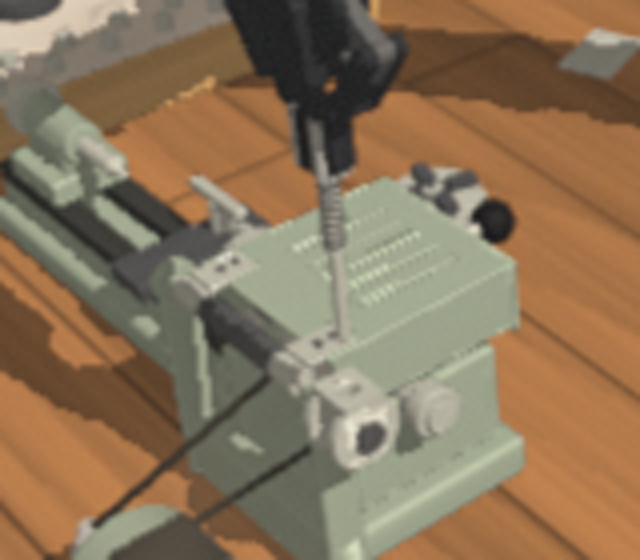

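Run:
```python
from h import *
z=np.load("pics/w3_pose.npz");print(z["t"])
for n,uv,h in (("hole",(278.5,197.2),.174),("tip",(282.2,210.3),z["t"][2]-.0763),("top",(279.8,289.6),z["t"][2]+.0437)):
    o,d=wray(uv,z["t"],z["q"]);print(n,o+d*(h-o[2])/d[2])
# scene: tip and hole from s3c
f=lambda x,y:(130+x/4-.4,130+y/4-.4)
print(at_z("scene",f(344,334),z["t"][2]-.0763),at_z("scene",f(350,387),.174))
```

```text
[0.64983831 0.00160493 0.28539055]
hole [ 6.51588469e-01 -1.88061338e-04  1.74000000e-01]
tip [0.65193157 0.00271089 0.20909055]
top [0.64905938 0.0009667  0.32909055]
[ 0.64836565 -0.00128461  0.20909055] [6.49627761e-01 3.53983013e-04 1.74000000e-01]
```

Run:
```python
from h import *
ctrl.movel([.6497,-.001,.259],max_speed=.06);ctrl.pause(.5)
s=wshot("w4");st()
p,d=vision.grab_frame("scene")
c=cv2.imread("pics/w4.png")[120:320,200:360];cv2.imwrite("pics/w4c.png",cv2.resize(c,None,fx=3,fy=3,interpolation=cv2.INTER_CUBIC))
c=p[170:270,170:270];cv2.imwrite("pics/s4c.png",cv2.resize(c,None,fx=5,fy=5,interpolation=cv2.INTER_CUBIC))
```

```text
t 9.79 [ 0.6497 -0.001   0.2591] F [-0.3  0.2 -0.4] w 0.0093 q [-0.01  0.51 -0.04  1.33  0.02  1.31  1.56]
```

View pics/w4c.png

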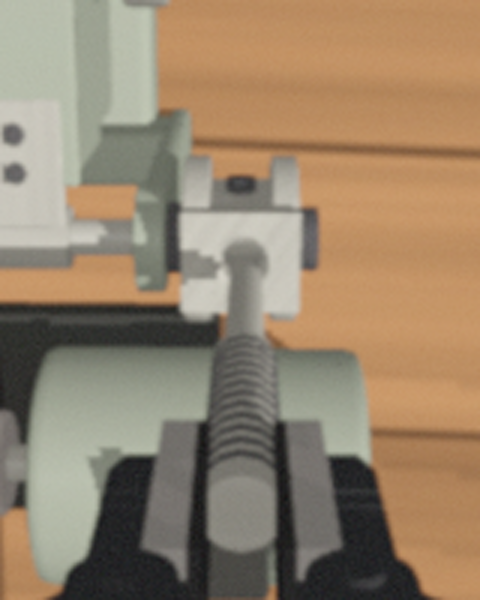

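View pics/s4c.png

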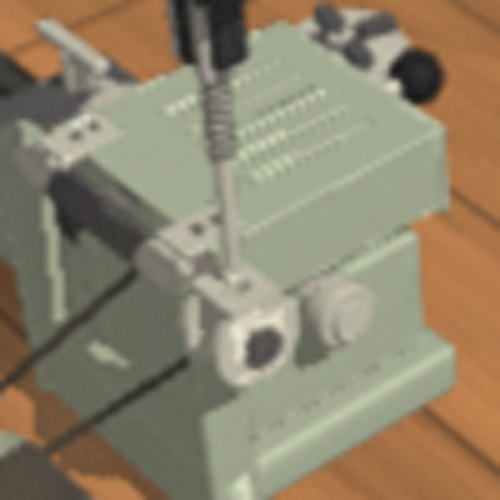

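Run:
```python
from h import *
z=np.load("pics/w4_pose.npz");print(z["t"])
for n,uv,h in (("hole",(281.7,205.2),.174),("tip",(281.3,206.9),z["t"][2]-.0763)):
    o,d=wray(uv,z["t"],z["q"]);print(n,o+d*(h-o[2])/d[2])
f=lambda x,y:(170+x/5-.4,170+y/5-.4)
print(at_z("scene",f(234,274),z["t"][2]-.0763),at_z("scene",f(243,287),.174))
```

```text
[ 0.64972098 -0.00098237  0.2591085 ]
hole [ 6.50494394e-01 -2.89341475e-04  1.74000000e-01]
tip [ 0.64921108 -0.00066748  0.1828085 ]
[0.65244881 0.00326853 0.1828085 ] [0.64909017 0.00379912 0.174     ]
```

Run:
```python
from h import *
x,y=.6502,-.0006
for z in (.252,.246,.240):
    ctrl.movel([x,y,z],max_speed=.03);s=st()
    if abs(s["contact_force"]).max()>8: break
s=wshot("w5")
c=cv2.imread("pics/w5.png")[120:320,200:360];cv2.imwrite("pics/w5c.png",cv2.resize(c,None,fx=3,fy=3,interpolation=cv2.INTER_CUBIC))
```

```text
t 10.22 [ 6.500e-01 -6.000e-04  2.516e-01] F [ 0.3  0.1 -0.2] w 0.0089 q [-0.01  0.51 -0.05  1.34  0.02  1.29  1.55]
t 10.57 [ 6.500e-01 -6.000e-04  2.457e-01] F [-0.5  0.1 -0.3] w 0.0089 q [-0.01  0.51 -0.05  1.35  0.02  1.28  1.55]
t 10.93 [ 0.65   -0.0007  0.2397] F [ 0.1 -0.1 -0.7] w 0.0091 q [-0.01  0.52 -0.05  1.36  0.02  1.26  1.55]
```

View pics/w5c.png

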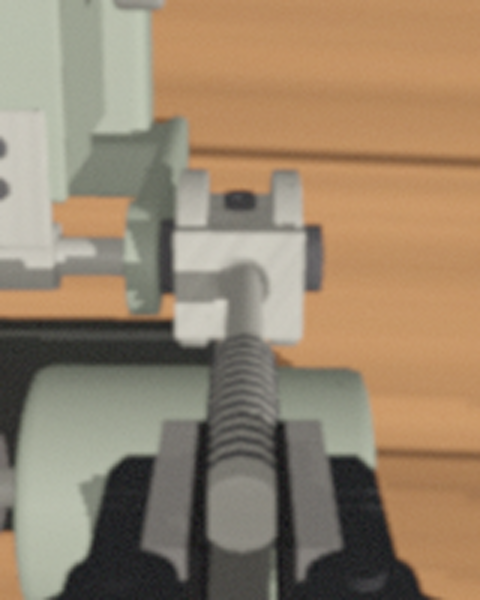

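The tip is inside the hole with no contact force. I'll carry on down to the floor.

Run:
```python
from h import *
x,y=.6502,-.0006
for z in (.234,.230,.228,.226,.2245,.2235,.2225,.2215,.2205,.2195):
    ctrl.movel([x,y,z],max_speed=.03);s=st()
    if abs(s["contact_force"]).max()>7: break
s=wshot("w6")
c=cv2.imread("pics/w6.png")[120:320,200:360];cv2.imwrite("pics/w6c.png",cv2.resize(c,None,fx=3,fy=3,interpolation=cv2.INTER_CUBIC))
```

```text
t 11.32 [ 6.500e-01 -6.000e-04  2.337e-01] F [-0.2  0.2 -0.9] w 0.0096 q [-0.01  0.52 -0.05  1.37  0.02  1.25  1.55]
t 11.61 [ 6.501e-01 -6.000e-04  2.297e-01] F [-0.2 -1.3 -0.7] w 0.0091 q [-0.01  0.52 -0.05  1.38  0.02  1.24  1.55]
t 11.86 [ 6.501e-01 -6.000e-04  2.279e-01] F [-0.1 -0.  -0.6] w 0.0091 q [-0.01  0.52 -0.05  1.38  0.02  1.24  1.55]
t 12.11 [ 6.501e-01 -6.000e-04  2.258e-01] F [ 0.1 -0.2 -0.7] w 0.0094 q [-0.01  0.53 -0.05  1.39  0.02  1.23  1.55]
t 12.36 [ 6.502e-01 -6.000e-04  2.244e-01] F [ 0.7  0.2 -1.1] w 0.0093 q [-0.01  0.53 -0.05  1.39  0.02  1.23  1.55]
t 12.61 [ 6.506e-01 -6.000e-04  2.242e-01] F [-0.5  0.4  3.6] w 0.0095 q [-0.01  0.53 -0.05  1.39  0.02  1.23  1.55]
t 12.86 [ 6.511e-01 -5.000e-04  2.240e-01] F [-0.3  0.   7.8] w 0.0096 q [-0.01  0.53 -0.05  1.39  0.02  1.22  1.55]
```

View pics/w6c.png

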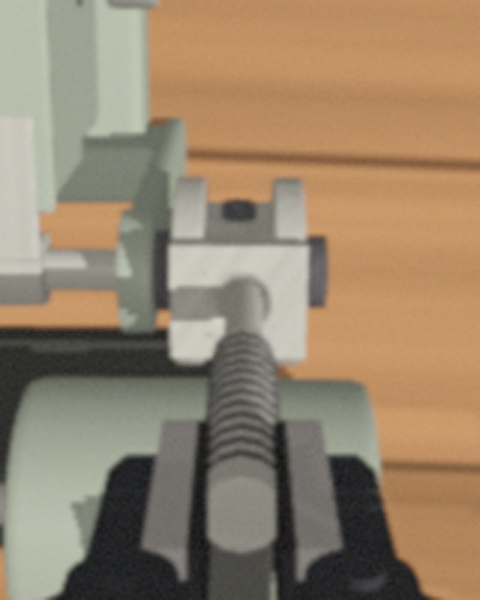

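The floor stopped the bar at TCP z = 0.2242, which is exactly where full depth should be. Now I'll release it.

Run:
```python
from h import *
ctrl.movel([.6505,-.0006,.2243],max_speed=.03);st()
ctrl.ungrasp();st()
ctrl.movel([.6505,-.0006,.33],max_speed=.15);st()
s=wshot("w7")
p,d=vision.grab_frame("scene")
q,d=vision.grab_frame("top")
c=p[170:270,170:270];cv2.imwrite("pics/s7c.png",cv2.resize(c,None,fx=5,fy=5,interpolation=cv2.INTER_CUBIC))
cv2.imwrite("pics/t7.png",q)
```

```text
t 13.16 [ 6.505e-01 -5.000e-04  2.242e-01] F [ 0.3 -0.4  2.1] w 0.0093 q [-0.01  0.53 -0.05  1.39  0.02  1.23  1.55]
t 13.88 [ 6.505e-01 -6.000e-04  2.243e-01] F [-0.2 -0.3 -0.2] w 0.0848 q [-0.01  0.53 -0.05  1.39  0.02  1.23  1.55]
t 14.74 [ 6.501e-01 -6.000e-04  3.290e-01] F [ 0.8  0.1 -0.6] w 0.0857 q [-0.01  0.49 -0.04  1.18  0.02  1.48  1.56]
```

View pics/w7.png

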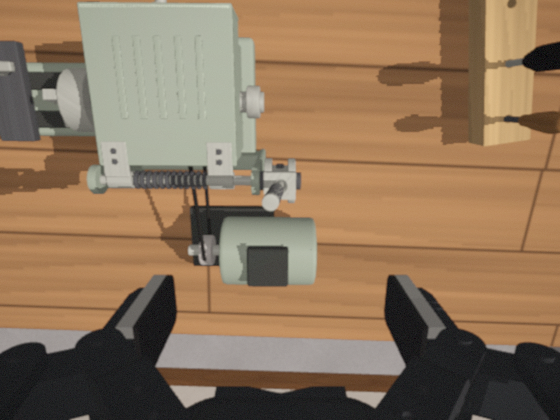

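View pics/s7c.png

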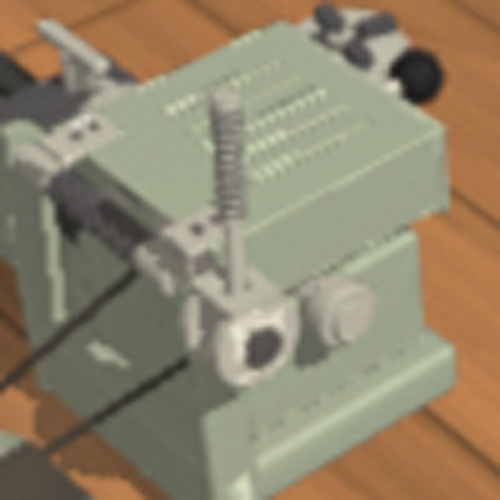

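The bar stands upright in the collar. On to the knob.

Run:
```python
from h import *
ctrl.movep([.4645,-.116,.31],qdown(92.3));st()
ctrl.movel([.4645,-.116,.21],max_speed=.15);ctrl.pause(.2);st()
s=wshot("w8")
```

```text
t 15.78 [ 0.4658 -0.1152  0.3103] F [ 0.7  0.6 -0.5] w 0.0855 q [ 0.2   0.2  -0.01  1.67  0.    1.28  1.8 ]
t 16.79 [ 0.4651 -0.1161  0.2108] F [ 0.   0.1 -0.8] w 0.0857 q [ 0.2   0.27 -0.01  1.85  0.    1.02  1.8 ]
```

View pics/w8.png

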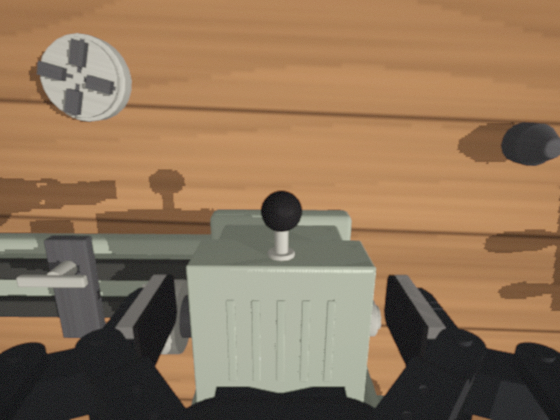

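Run:
```python
from h import *
z=np.load("pics/w8_pose.npz");d=np.load("pics/w8.npy")
o,r=wray((281.5,211.5),z["t"],z["q"]);print(o+r*(.14-o[2])/r[2])
for uv in ((281,270),(281,300),(281,350),(210,300),(281,211)):
    o,r=wray(uv,z["t"],z["q"]);print(uv,o+r*d[uv[1],uv[0]])
```

```text
[ 0.46651162 -0.11557642  0.14      ]
(281, 270) [ 0.50225498 -0.11452089  0.1613919 ]
(281, 300) [ 0.52552733 -0.11358091  0.16194134]
(281, 350) [ 0.56676926 -0.11191573  0.16335596]
(210, 300) [ 0.52818097 -0.16422516  0.16093925]
(281, 211) [ 0.46113    -0.11617595  0.15599674]
```

```bash
cat >> h.py <<'E'
XL=np.array([np.cos(np.radians(2.3)),np.sin(np.radians(2.3)),0]);K0=np.array([.4653,-.1158,.140]);H0=K0+.19*XL;H0[2]=.150
def kp(a):  # TCP for cover angle a
    e=a-np.arctan2(.01,.19);r=np.hypot(.19,.01)
    p=H0-XL*r*np.cos(e);p[2]=.15+r*np.sin(e)-.0187;return p
def ang(tcp):
    v=np.array(tcp)+[0,0,.0187]-H0;return np.arctan2(v[2],-v@XL)+np.arctan2(.01,.19),np.linalg.norm(v)
E
python3 - <<'E'
from h import *
print([ctrl.ik(kp(a),qdown(92.3)) is not None for a in (0,.5,.95,1.1)],kp(0),kp(1.08))
ctrl.movel(kp(0),max_speed=.1);st()
ctrl.close_gripper(30);s=st();print(ang(s["tcp_pos"]))
for a in (.08,.16):
    ctrl.movel(kp(a),max_speed=.05);s=st();print(ang(s["tcp_pos"]))
wshot("w9")
p,d=vision.grab_frame("scene");cv2.imwrite("pics/s9c.png",cv2.resize(p[130:290,130:290],None,fx=3,fy=3))
E
```

```text
[True, True, True, True] [ 0.4653 -0.1158  0.1213] [ 0.55685422 -0.1121228   0.2941587 ]
t 17.88 [ 0.4657 -0.1159  0.1218] F [-0.4 -0.8 -0.2] w 0.0852 q [ 0.2   0.37 -0.02  1.99  0.01  0.78  1.79]
t 18.64 [ 0.4664 -0.1158  0.1227] F [-1.7  0.9 12.8] w 0.0002 q [ 0.2   0.37 -0.02  1.99  0.01  0.78  1.79]
(np.float64(0.006886534852934445), np.float64(0.18910701529409255))
t 19.10 [ 0.4651 -0.1158  0.1366] F [0.3 0.2 0.2] w 0.0004 q [ 0.2   0.35 -0.02  1.97  0.01  0.82  1.8 ]
(np.float64(0.08070310823268428), np.float64(0.1902450342640147))
t 19.56 [ 0.4664 -0.1158  0.152 ] F [-0.3 -0.4 -0.6] w 0.0002 q [ 0.2   0.33 -0.02  1.94  0.01  0.86  1.8 ]
(np.float64(0.16161031593508723), np.float64(0.19007426204243427))
```

View pics/w9.png

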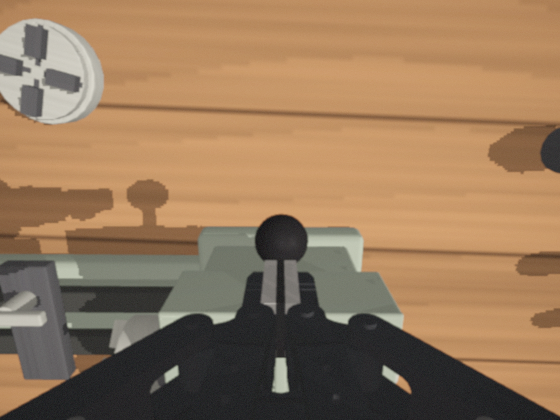

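View pics/s9c.png

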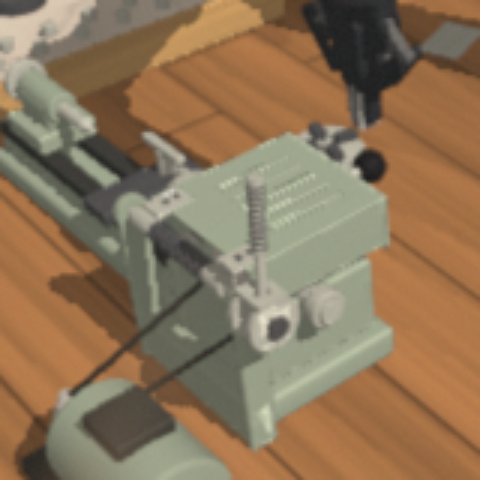

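Width 0.0002 says the pads slid off the ball: in the wrist view it sits at (281,240), just beyond the finger tips, and the cover is still shut. I'll measure the ball again, relative to the fingers.

Run:
```python
from h import *
z=np.load("pics/w9_pose.npz");d=np.load("pics/w9.npy");print(z["t"])
o,r=wray((281,240),z["t"],z["q"]);print("ball",o+r*(.14-o[2])/r[2])
for uv in ((281,240),(281,225),(281,250),(275,265),(288,265),(272,275),(290,275),(270,290),(292,290),(270,300)):
    o,r=wray(uv,z["t"],z["q"]);p=o+r*d[uv[1],uv[0]];print(uv,p,p-z["t"])
im=cv2.imread("pics/w9.png");cv2.imwrite("pics/w9c.png",cv2.resize(im[190:350,200:360],None,fx=4,fy=4,interpolation=cv2.INTER_CUBIC))
```

```text
[ 0.46635569 -0.11581263  0.15198224]
ball [ 0.46599557 -0.11582883  0.14      ]
(281, 240) [ 0.45967536 -0.11610827  0.15565428] [-0.00668032 -0.00029563  0.00367204]
(281, 225) [ 0.45333736 -0.11635594  0.15045239] [-0.01301833 -0.00054331 -0.00152985]
(281, 250) [ 0.46462904 -0.1159106   0.15709749] [-1.72664945e-03 -9.79709009e-05  5.11524280e-03]
(275, 265) [ 0.45504188 -0.11880475  0.19449847] [-0.01131381 -0.00299212  0.04251623]
(288, 265) [ 0.45518858 -0.11347573  0.19375911] [-0.01116711  0.0023369   0.04177687]
(272, 275) [ 0.45551371 -0.11983709  0.20236639] [-0.01084198 -0.00402446  0.05038415]
(290, 275) [ 0.45592733 -0.11280504  0.20103174] [-0.01042836  0.00300759  0.0490495 ]
(270, 290) [ 0.45584179 -0.12030021  0.21323845] [-0.01051389 -0.00448757  0.06125621]
(292, 290) [ 0.45493692 -0.11247909  0.21426983] [-0.01141876  0.00333354  0.06228759]
(270, 300) [ 0.45567661 -0.12011251  0.22019191] [-0.01067908 -0.00429988  0.06820966]
```

View pics/w9c.png

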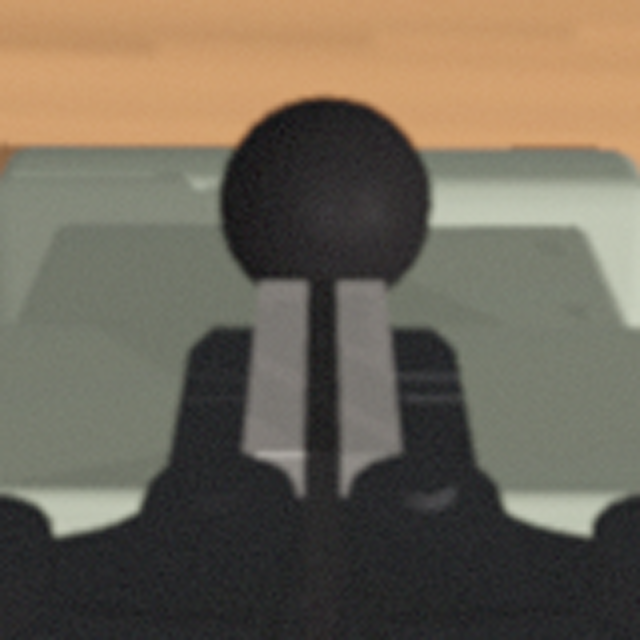

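Run:
```python
from h import *
i=vision.camera_info("wrist");K=np.array(i["mtx"]);H=np.array(i["hand_eye"])
for p in ((.011,0,0),(.011,0,-.0187),(.011,0,-.042),(0,0,0),(0,0,-.0187)):
    c=np.linalg.inv(H)@np.array([*p,1]);u=K@c[:3];print(p,u[:2]/u[2])
```

```text
(0.011, 0, 0) [281.04248834 229.65076621]
(0.011, 0, -0.0187) [281.11630206 243.43902877]
(0.011, 0, -0.042) [281.23338181 265.30930415]
(0, 0, 0) [281.03828101 249.12352078]
(0, 0, -0.0187) [281.11025869 264.6668408 ]
```

Run:
```python
from h import *
from scipy.spatial.transform import Rotation as Ro
def tool(n,uv):
    z=np.load(f"pics/{n}_pose.npz");d=np.load(f"pics/{n}.npy");i=vision.camera_info("wrist");K=np.array(i["mtx"]);H=np.array(i["hand_eye"])
    c=np.linalg.solve(K,[uv[0],uv[1],1])*d[uv[1],uv[0]];return (H@[*c,1])[:3]
for n,uvs in (("w8",((165,280),(165,290),(150,310),(405,290),(420,310))),("w4",((257,265),(257,280),(301,265),(301,280),(280,285),(280,290),(281,250),(281,235))),("w9",((275,262),(288,262),(281,275)))):
    for uv in uvs: print(n,uv,tool(n,uv))
i=vision.camera_info("scene");K=np.array(i["mtx"]);R=np.array(i["R"]);t=np.array(i["t"])
for z in (.14,.152,.171,.19,.2):
    u=K@(R@[.466,-.1158,z]+t);print(z,u[:2]/u[2])
```

```text
w8 (165, 280) [ 0.01125211 -0.04361766 -0.05494091]
w8 (165, 290) [ 0.00814793 -0.04331747 -0.05688875]
w8 (150, 310) [ 0.01079896 -0.04258491 -0.07426843]
w8 (405, 290) [ 0.0114298   0.04377632 -0.06265756]
w8 (420, 310) [ 0.01151205  0.04434234 -0.07539545]
w4 (257, 265) [ 0.01129721 -0.00989961 -0.04232012]
w4 (257, 280) [ 0.01114614 -0.00912965 -0.05475751]
w4 (301, 265) [ 0.0111448   0.00809177 -0.04201569]
w4 (301, 280) [ 0.01125027  0.00737831 -0.05495818]
w4 (280, 285) [ 0.00362733 -0.00050728 -0.04498752]
w4 (280, 290) [ 0.00179321 -0.00050776 -0.04578995]
w4 (281, 250) [ 5.99680715e-03 -4.73941635e-05 -1.49178258e-02]
w4 (281, 235) [ 5.70302712e-03 -1.08209106e-05  5.97292707e-03]
w9 (275, 262) [ 0.01058601 -0.00261176 -0.03800394]
w9 (288, 262) [ 0.01109024  0.00283047 -0.03906723]
w9 (281, 275) [ 0.01121446 -0.00011115 -0.05088511]
0.14 [251.97408522 184.7954161 ]
0.152 [251.73111041 180.90983409]
0.171 [251.34051265 174.66350915]
0.19 [250.94251796 168.29889448]
0.2 [250.73000457 164.90044256]
```

Run:
```python
from h import *
p,d=vision.grab_frame("scene");c=cv2.resize(p[130:210,210:290],None,fx=7,fy=7,interpolation=cv2.INTER_CUBIC)
for k in range(0,80,10): cv2.putText(c,str(130+k),(0,k*7+4),0,.4,(255,255,255),1);cv2.putText(c,str(210+k),(k*7,10),0,.4,(255,255,255),1)
cv2.imwrite("pics/s10c.png",c);st()
```

```text
t 19.71 [ 0.4659 -0.1157  0.1515] F [-0.7 -0.1 -0.4] w -0.0002 q [ 0.2   0.33 -0.02  1.94  0.01  0.86  1.8 ]
```

View pics/s10c.png

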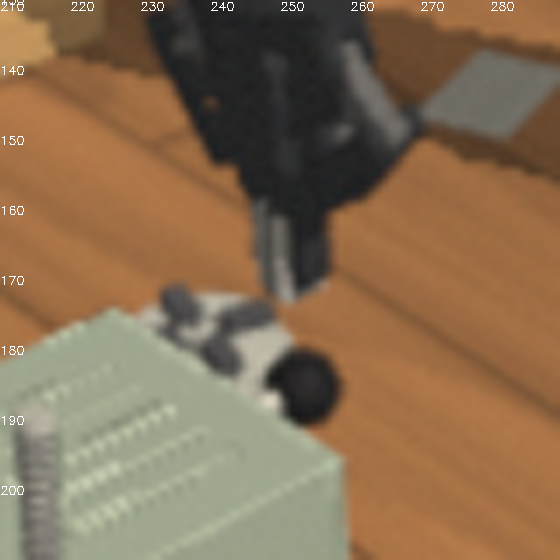

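Wrist depth and the scene view agree: the real finger tips sit about 36 mm behind the reported TCP. The fingers therefore closed on top of the ball. The real grasp point is at about -0.056 in tool z, not -0.0187, so I'll correct that and grasp again.

```bash
sed -i 's/\.0187/.056/g' h.py
python3 - <<'E'
from h import *
print([ctrl.ik(kp(a),qdown(92.3)) is not None for a in (0,.5,.95,1.1)],kp(0))
ctrl.movel([.4655,-.1158,.17],max_speed=.1)
ctrl.ungrasp();st()
ctrl.movel([.4655,-.1158,.100],max_speed=.1);s=st()
wshot("w11")
ctrl.movel(kp(0),max_speed=.05);s=st()
wshot("w12")
E
```

```text
[True, True, True, True] [ 0.4653 -0.1158  0.084 ]
t 20.82 [ 0.4655 -0.1158  0.17  ] F [ 0.4 -0.2  0.5] w 0.0854 q [ 0.2   0.31 -0.02  1.92  0.01  0.91  1.8 ]
t 21.68 [ 0.4658 -0.1159  0.1004] F [-0.8 -0.5  0.9] w 0.0853 q [ 0.2   0.4  -0.02  2.01  0.01  0.73  1.79]
t 22.19 [ 0.465  -0.1157  0.0837] F [-0.2 -1.3  1. ] w 0.0853 q [ 0.2   0.42 -0.02  2.03  0.01  0.68  1.79]
```

View pics/w12.png

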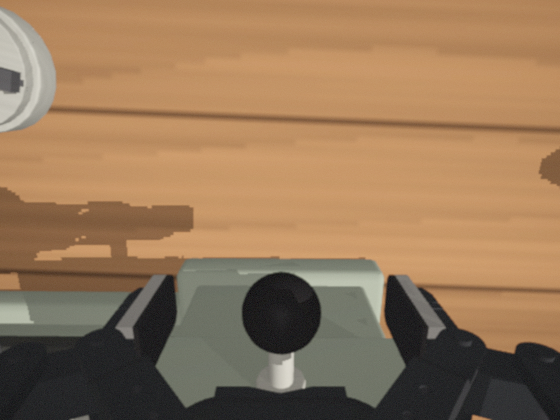

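Now the ball at (281,313) lies between the pads. I'll close on it.

Run:
```python
from h import *
ctrl.close_gripper(30);s=st();print(ang(s["tcp_pos"]))
wshot("w13")
if s["width"]>.02:
  for a in (.06,.12):
    ctrl.movel(kp(a),max_speed=.05);s=st();print(ang(s["tcp_pos"]))
  wshot("w14")
  p,d=vision.grab_frame("scene");cv2.imwrite("pics/s14c.png",cv2.resize(p[130:290,130:290],None,fx=3,fy=3))
```

```text
t 22.81 [ 0.4653 -0.1154  0.0842] F [-1.   2.7  3. ] w 0.0284 q [ 0.2   0.42 -0.02  2.03  0.01  0.68  1.79]
(np.float64(0.0008217493579701016), np.float64(0.19020405276420627))
t 23.23 [ 0.4651 -0.1155  0.0956] F [ 0.8  3.7 -3.1] w 0.0283 q [ 0.2   0.41 -0.02  2.02  0.01  0.71  1.79]
(np.float64(0.06109733133762223), np.float64(0.1901925887435436))
t 23.61 [ 0.4654 -0.1155  0.1071] F [ 1.5  4.4 -2. ] w 0.0286 q [ 0.2   0.39 -0.02  2.01  0.01  0.75  1.79]
(np.float64(0.12124163840111282), np.float64(0.19034324666733018))
```

View pics/w13.png

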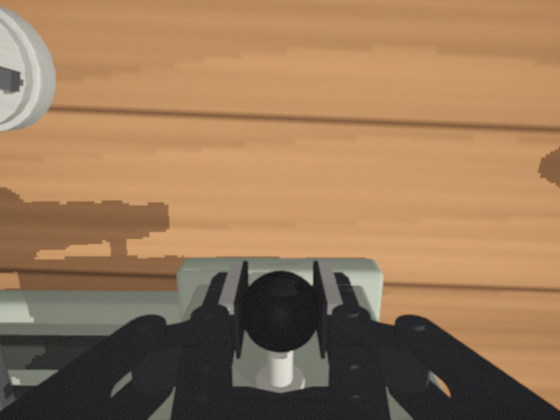

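View pics/s14c.png

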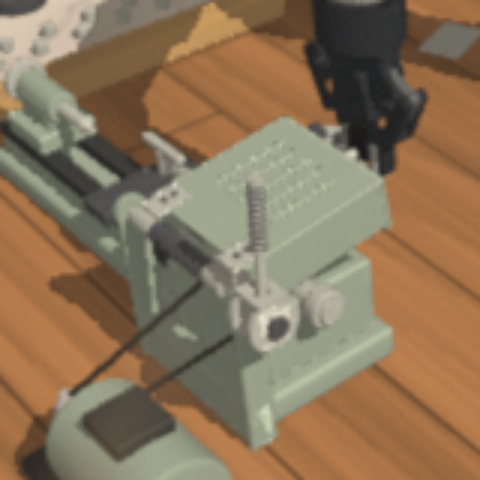

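Run:
```python
from h import *
for a in np.arange(.2,.93,.08):
    ctrl.movel(kp(a),max_speed=.06);s=get_state();print("%.2f %.2f"%(a,s["time"]),np.round(s["contact_force"],1),"%.4f"%s["width"],np.round(ang(s["tcp_pos"]),4))
    if s["width"]<.02 or abs(s["contact_force"]).max()>20: print("stop");break
wshot("w15")
p,d=vision.grab_frame("scene");cv2.imwrite("pics/s15c.png",cv2.resize(p[100:290,130:290],None,fx=3,fy=3))
```

```text
0.20 24.11 [-0.1  5.  -2.2] 0.0281 [0.2017 0.1908]
0.28 24.51 [-1.3  5.2 -2.8] 0.0282 [0.283  0.1909]
0.36 24.91 [-2.6  5.1 -2.4] 0.0283 [0.3641 0.191 ]
0.44 25.31 [-2.9  4.9 -1.4] 0.0283 [0.4451 0.191 ]
0.52 25.71 [-3.3  5.6 -1.8] 0.0281 [0.5263 0.1909]
0.60 26.11 [-2.3  5.3 -1.2] 0.0282 [0.608  0.1908]
0.68 26.51 [-2.4  3.9 -0.8] 0.0283 [0.6899 0.1907]
0.76 26.91 [-3.2  4.5 -0.2] 0.0281 [0.7689 0.1908]
0.84 27.31 [-2.2  4.3  1.2] 0.0283 [0.847  0.1908]
0.92 27.71 [-2.9  4.5  3. ] 0.0282 [0.9232 0.1906]
```

View pics/w15.png

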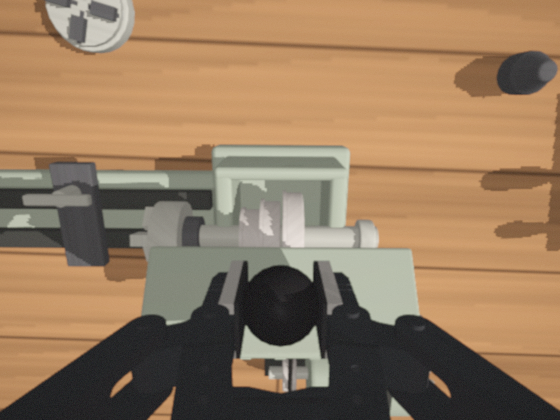

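View pics/s15c.png

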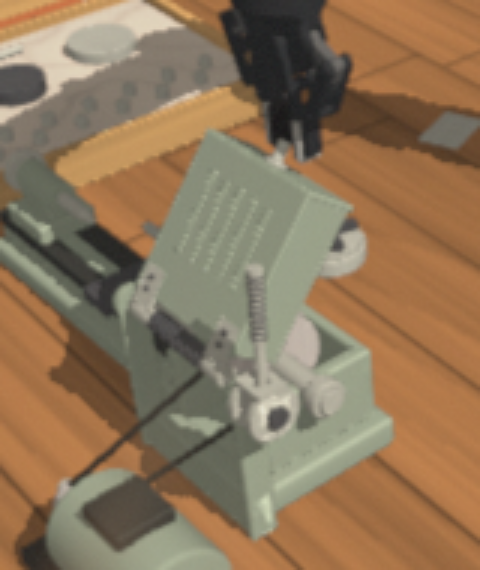

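```bash
cat >> h.py <<'E'
def cover_angle(a0,save=None):
    # fit the hood's top plane in scene depth near the predicted place
    p,d=vision.grab_frame("scene")
    if save: cv2.imwrite(f"pics/{save}.png",cv2.resize(p[100:290,130:290],None,fx=3,fy=3))
    i=vision.camera_info("scene");K=np.array(i["mtx"]);R=np.array(i["R"]);t=np.array(i["t"])
    YL=np.array([-XL[1],XL[0],0]);out=[]
    ca,sa=np.cos(a0),np.sin(a0)
    ex=-XL*ca+np.array([0,0,sa]); ez=XL*sa+np.array([0,0,ca])
    pts=[]
    for u in np.arange(.03,.14,.004):
        for v in np.arange(-.05,.04,.004):
            X=H0+ex*u+ez*.012+YL*v;c=K@(R@X+t);px=np.round(c[:2]/c[2]).astype(int)
            dd=d[px[1],px[0]]
            if dd>0:
                w=R.T@(np.linalg.solve(K,[px[0],px[1],1])*dd-t)
                if np.linalg.norm(w-X)<.02: pts.append(w)
    pts=np.array(pts);m=np.median(pts,0);n=None;keep=np.ones(len(pts),bool)
    for _ in range(4):
        c=pts[keep].mean(0);n=np.linalg.svd(pts[keep]-c)[2][2];r=(pts-c)@n;keep=abs(r)<.003
    n=n*np.sign(n[2]);return np.arctan2(n@XL,n[2]),n,len(pts),keep.sum()
E
python3 - <<'E'
from h import *
print(cover_angle(.92))
for a in (.99,1.04,1.08):
    ctrl.movel(kp(a),max_speed=.05);s=get_state();print("%.2f %.2f"%(a,s["time"]),np.round(s["contact_force"],1),"%.4f"%s["width"],np.round(ang(s["tcp_pos"]),4))
ctrl.pause(.3);s=get_state();print(np.round(s["contact_force"],1),ang(s["tcp_pos"]));print(cover_angle(1.08,"s16c"))
E
```

```text
(np.float64(0.9130894898859747), array([0.79115816, 0.02057667, 0.61126538]), 642, np.int64(612))
0.99 28.27 [-3.5  4.1  2.8] 0.0282 [0.9903 0.1905]
1.04 28.62 [-3.5  3.5  4.1] 0.0281 [1.0411 0.1904]
1.08 28.92 [-3.4  2.8  4.2] 0.0277 [1.0827 0.1903]
[-3.3  1.8  5.1] (np.float64(1.0796830127612664), np.float64(0.19029875021368176))
(np.float64(1.0673969015701503), array([0.87575332, 0.01987285, 0.48234966]), 643, np.int64(624))
```

View pics/s16c.png

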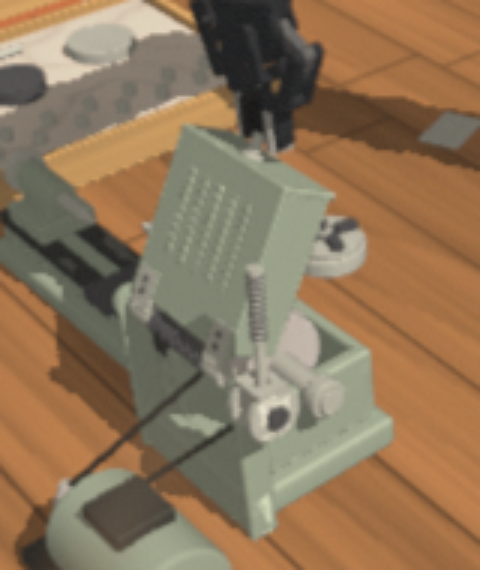

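Two independent estimates put the cover at 1.07–1.08 rad, so it is past the balance point. Back down to about 0.89.

Run:
```python
from h import *
for a in (1.02,.95,.89):
    ctrl.movel(kp(a),max_speed=.05);s=get_state();print("%.2f %.2f"%(a,s["time"]),np.round(s["contact_force"],1),"%.4f"%s["width"],np.round(ang(s["tcp_pos"]),4))
ctrl.pause(.7);s=st();print(ang(s["tcp_pos"]),abs(s["qd"]).max());print(cover_angle(.88,"s17c"))
wshot("w17")
p,d=vision.grab_frame("top");cv2.imwrite("pics/t17.png",p)
```

```text
1.02 29.64 [-2.   0.8  2.7] 0.0282 [1.0198 0.1902]
0.95 30.06 [0.3 0.8 0.7] 0.0282 [0.9513 0.19  ]
0.89 30.43 [ 1.7  0.3 -1. ] 0.0283 [0.889 0.19 ]
t 31.13 [ 0.5281 -0.1133  0.2353] F [ 5.   0.8 -4.5] w 0.0280 q [ 0.18  0.34 -0.02  1.67  0.01  1.13  1.77]
(np.float64(0.8906758599472383), np.float64(0.19005705584457572)) 0.0026120934878501264
(np.float64(0.881860515556782), array([0.77176907, 0.01760513, 0.63565915]), 641, np.int64(598))
```

View pics/s17c.png

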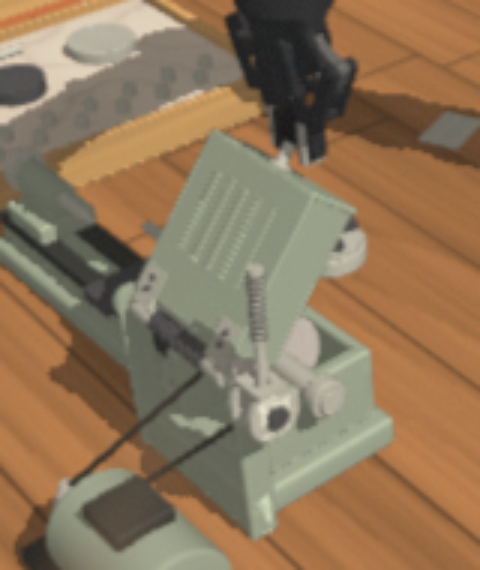

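View pics/t17.png

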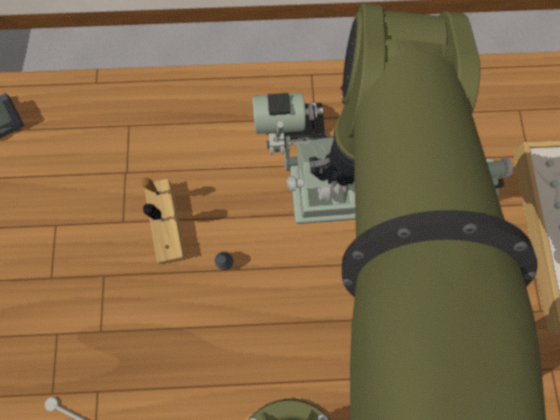

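The cover is at 0.88–0.89 rad, about 3.5–4° below the balance point, and at rest. The bar stands in its hole, the other tools are where they were, and the knob is still gripped at 28 mm. I'm handing in.

Run:
```python
from h import *
s=st();print(ang(s["tcp_pos"]));ticket.close_job()
```

```text
t 31.28 [ 0.5281 -0.1133  0.2353] F [ 6.   0.3 -5.2] w 0.0282 q [ 0.18  0.34 -0.02  1.67  0.01  1.13  1.77]
(np.float64(0.8906999342718871), np.float64(0.1900854818300202))
the job is handed in; nothing more can be done
```

The job is handed in at 31.3 s, with the bar in its hole and the cover held just below its balance point. No verdict is reported.

- **Tommy bar:** I pushed it down until the hole's floor stopped it, at the height expected for full depth, then let go. The last scene picture shows it still standing in the collar.
- **Cover:** I lifted it by the ball knob to about 1.07–1.08 rad, past the 0.95 balance point and well short of the stop. I then brought it back and am holding it at rest, with the knob still gripped (fingers 28 mm apart). The arm's position gives 0.891 rad and the depth plane fit gives 0.882 rad, so it is about 3.5–4° below the balance point.
- **Other tools:** The screwdriver, file and drill chuck look unmoved in the last top view. The chuck is hidden by the arm there, but it looks in place in the scene view.

**What disagreed:**
- **Finger tips:** The real tips sit about 36 mm behind the reported TCP, so the first grasp on the knob closed on top of the ball with about 13 N and slipped off. The cover stayed shut. I corrected for this and the second grasp held.
- **Bar grip:** The same offset means I held the bar only near its top end. It still went in without trouble.
- **Final hold force:** A small force of about 5–6 N remained at the wrist.

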